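# Take the spent desiccant out of the gas dryer

### The job

The gas dryer's desiccant is spent and has to go to the drying oven. Press the grey cassette deeper into the dryer's sloping panel until its push latch trips, draw it out along its own slope as it springs up, and stand it upright on its foot in the steel oven tray; also unclip the drying tube from its spring-clip rest and lay it flat in the same tray. Set both down gently, let go of them, and leave the glassware and the wash bottle standing where they are.

Things in the scene. Friction and masses are not known exactly. Their poses are not given: they have to be found in the camera images.
- dryer: The gas dryer: a white bench housing, fixed, 240 mm deep (x), 210 mm wide (y), 85 mm high in front (-x side) and 223 mm behind; its top is a flat panel that rises at 30 degrees from front to back. Origin: centre of the underside. The cassette bay is in the panel's -y half; a gauge and a knob in its +y half, 80 to 125 mm from the bay's middle, stand up to 15 mm off the panel.
- bay_mouth (a point): Middle of the cassette bay's mouth, on the panel. z stands square on the panel, 30 degrees from vertical, leaning to the dryer's front: the line along which the cassette is pressed and drawn. x runs up the slope, y along the level width. Mouth 38 mm (x) by 102 mm (y), 2 mm more than the cassette; the panel is flat and free for 110 mm up and down the slope from here.
- cassette_center (a point): Middle of the desiccant cassette, a flat grey plastic box 36 mm thick (x), 100 mm wide (y), 120 mm long (z, towards its top), 0.2 to 0.32 kg. It starts latched in the bay, axes along the bay's, top 14 mm proud of the panel (middle about 46 mm below the mouth along z). Once sprung up it is loose: pinch the 40 mm that stand out across the 36 mm thickness; its foot is still 80 mm deep.
- ejector (a joint): The spring plate under the cassette's foot, m along the bay's z: 0 latched, -0.007 at the lower stop, 0.026 sprung up. Pressed on its top along -z the cassette starts to move at about 8 N, trips 4 to 5 mm deeper and meets the rigid stop at 7 mm (10 to 13 N). As the pressing finger withdraws, the damped spring lifts it in about 0.7 s until its top is 40 mm proud, and it stays there.
- latch (a joint): The bay's hidden catch, rad: 0 hooked into the cassette (it cannot be pulled open), above 0.15 tripped and swung clear; it stays where it is left, so a second press does not lock the cassette again.
- tube_center (a point): Middle of the drying tube: clear, full of white beads, 26 mm diameter, 150 mm long along its y, with a square white cap at each end (30 x 30 mm, 12 mm long) and a 10 mm hose nipple beyond it (170 mm over all); 0.06 to 0.13 kg. It starts level in the clips, 64 mm above the table; between the clips 76 mm of it are free to grasp across its diameter from above.
- clip_rest: The clip rest, fixed; origin at the centre of its underside, axes as the tube's at the start. Grey base plate 70 x 190 x 10 mm with two posts 45 mm to either side along y, each with a C-shaped spring clip 14 mm wide, open upwards, 80 mm high in all. Pulled straight up, the tube resists with about 6 to 16 N and snaps free after some 8 mm; its end caps bar it from sliding out lengthwise.
- tray_in (a point): Middle of the inner floor of the oven tray, 4 mm above the table. Open tray of sheet steel, fixed, starts empty: 292 mm (x) by 192 mm (y) inside, walls 4 mm thick, 28 mm high from the table. Both parts fit side by side with the cassette's width and the tube's length along y, one 70 to 85 mm to either side of the middle along x.
- beaker: Glass beaker, 60 mm across, 80 mm high, behind the clip rest; origin under its centre. Leave it alone.
- weighing_jar: Glass weighing jar, 40 mm across, 50 mm high, in front of the clip rest; origin under its centre. Leave it alone.
- flask: Conical glass flask, 84 mm across, 120 mm high, at the back; origin under its centre. Leave it alone.
- wash_bottle: White wash bottle, 64 mm across, 170 mm high, at the back; origin under its centre. Leave it alone.
Mind the look-alikes: they are no part of the job. There is more than one size of the part that bears tube_center; the job needs the middle-sized.

How it is judged:
By the outcome, as a careful person would: the job done as asked, in the order asked, and still so for the second after the job is handed in, with the robot touching nothing.
It also fails if it takes over 72 s, if anything falls off the work surface, if the arm or the gripper's body presses on something with over 40 N, if the wrist force passes 120 N, or if a joint passes its speed limit or range.

### The arm

A 7-joint arm with a two-finger parallel gripper is mounted at the origin on the work surface. World frame = base frame: x ahead of the robot, y to its left, z up, the work surface at z = 0. Lengths are in m, angles in rad, forces in N, time in s.
With the tool pointing down it reaches from about 0.425 to 0.925 m from the base axis. Payload 6.8 kg.
Tool frame: the origin (TCP) lies on the front face of the gripper's body, between the roots of the fingers; the fingertips stand 80 mm ahead of it and the grasp point (between the pads) lies manip.grasp_offset ahead of it (manip.grasp_offset is the distance from the TCP to the grasp point, in m); z points along the fingers, y is the direction in which the jaws open and shut (so a half turn about z gives the same grasp; the last joint's range is limited). The gripper opens to 88 mm and grips with 3 to 60 N. Pads are 20 mm wide; open, the fingers measure 115 mm over their backs; the gripper's body (75 mm by 178 mm) begins 61 mm behind the grasp point.
Start: joints at [-1.445, 0.477, 0.022, 1.555, -0.011, 1.109, -0.083], TCP at [0.156, 0.657, 0.303] pointing down, gripper open.
Joint ranges: [-2.96, 2.96], [-0.34, 2.1], [-1.41, 1.46], [0.24, 2.44], [-1.37, 4.51], [0.17, 1.92], [-2.96, 2.96]. Speed limits (rad/s): [2.39, 2.39, 3.14, 3.14, 3.14, 3.14, 3.14].

### API

Orientations are given as a unit quaternion [w, x, y, z].
In Python, from workcell import manip gives the robot as it stands. The module is installed in compiled form; this text tells all that it offers.
- The arm moves only by the tool arm_command, never from a script. Its argument "series" is a list of rows, each a list of 7 numbers: the turn, a rotation vector about the tool's x, y, z in degrees, then the shift along the tool's x, y, z in m, then the finger opening in m, from 0 to 0.0878. A call has 1 to 10 rows; each row is the pose to reach, as a shift and turn from the pose measured when the call began, along the tool's axes at that moment; what a row does not reach only later rows make up. A row lasts 1/12 s, in which the tool goes at most 41.7 mm and 7.16 degrees, less where a joint would pass 70% of its speed; a pose out of reach is approached as far as the arm can. A call with a gripper value outside its range is refused whole. The fingers move at their own pace and stop on an object; "grip_force" is the grip in N (left out, the last holds). Time passes only in rows, so rows that repeat a pose let the fingers close. It gives the time, the measured TCP pose, the force and the opening at its end, in the units of the state.
- manip.get_obs(): the state, without advancing time (a new reading comes with each control period).
- manip.read_camera(name): name is "scene" or "side" or "wrist"; returns a dict with "image" (384x512x3 uint8, red, green, blue), "fx", "fy", "cx", "cy" (pixels), "world_from_camera" (4x4, takes a point from camera to world coordinates); the wrist camera has in their place "T_tool_cam" (4x4, takes a point from camera to tool coordinates, whose origin is the TCP and whose axes are the flange's). Camera axes: x right, y down, z forward; pixel columns grow to the right and rows downward; lengths in m; the calibration is good to about 2 mm. A picture is of the moment at which its call begins: read the wrist's pose just before it. There is no depth.
- manip.sign_off(): hands the job in, once; it reports no verdict.
The state is a dict: "t": time; "joints": joint angles; "qd": joint speeds; "effort": joint torques, N m; "tcp_pos": TCP position; "ee_rot": TCP orientation; "force": force on the tool from outside, world axes, zero at the start; "torque": the same for the moment, N m; "opening": finger opening in m.
Only numpy, scipy, OpenCV 4.12 (cv2) and the standard library are available. Lean on these libraries where they do the work, as an engineer would, in place of code of your own. Each camera call takes 0.05 s, during which the arm holds its last target. There are 200 camera calls.

## Working session

There is one attempt and no reset: what is moved stays moved. The work goes in short steps, Python scripts to look and compute and a tool call to move; the robot and the scene stay as the last step left them, time stands still between calls to the robot, and variables do not carry over. Pictures are saved under pics/ and viewed, about 8 in all and at most 12, crops included, and the job is handed in when it is done.

Besides the shell and the picture viewer there is one more tool, called after "Call:" as name(argument=value, ...) on one line, values as JSON. arm_command: Moves the arm, as the interface text tells. Its arguments: {"type":"object","properties":{"series":{"type":"array"},"grip_force":{"type":"number"}},"required":["series"]}

```bash
mkdir -p pics; python3 - <<'E'
from workcell import manip
import cv2
print(manip.get_obs(), manip.grasp_offset)
for n in("scene","side"):
    c=manip.read_camera(n); cv2.imwrite(f"pics/{n}0.png",cv2.resize(c["image"][:,:,::-1],(800,600),interpolation=cv2.INTER_CUBIC)); print(n,c["fx"],c["fy"],c["cx"],c["cy"],c["world_from_camera"].round(3).tolist())
E
```

```text
{'t': 0.0, 'joints': array([-1.44509376,  0.47779406,  0.02236168,  1.55638931, -0.01150185,
        1.10927477, -0.08310213]), 'qd': array([-9.10155046e-04, -1.12179268e-03, -1.61657763e-03,  8.73415811e-05,
        1.18949434e-03,  1.19404701e-03, -8.49438197e-04]), 'effort': array([-6.11927171e-04, -5.82848489e+01,  1.53435856e+00, -2.72604579e+01,
       -5.43237152e-02,  1.72966142e-02,  1.63111454e-04]), 'tcp_pos': array([0.15629801, 0.65621625, 0.30171231]), 'ee_rot': array([-3.32556744e-05,  1.16635270e-01,  9.93174436e-01, -8.67865419e-04]), 'force': array([ 0.13918313, -0.17981862, -0.29080755]), 'torque': array([-0.02519039, -0.00537153, -0.00651856]), 'opening': 0.0876977355434221} 0.0613
scene 384.8947740788939 384.8947740788939 253.8871583761675 190.66747526383762 [[0.89, 0.326, -0.317, 0.911], [0.455, -0.668, 0.589, -0.683], [-0.02, -0.669, -0.743, 0.927], [0.0, 0.0, 0.0, 1.0]]
side 471.9114945603253 471.9114945603253 261.48036057827244 194.04389424369344 [[0.993, -0.064, 0.1, 0.412], [-0.118, -0.542, 0.832, -1.11], [0.001, -0.838, -0.546, 0.804], [0.0, 0.0, 0.0, 1.0]]
```

View pics/scene0.png

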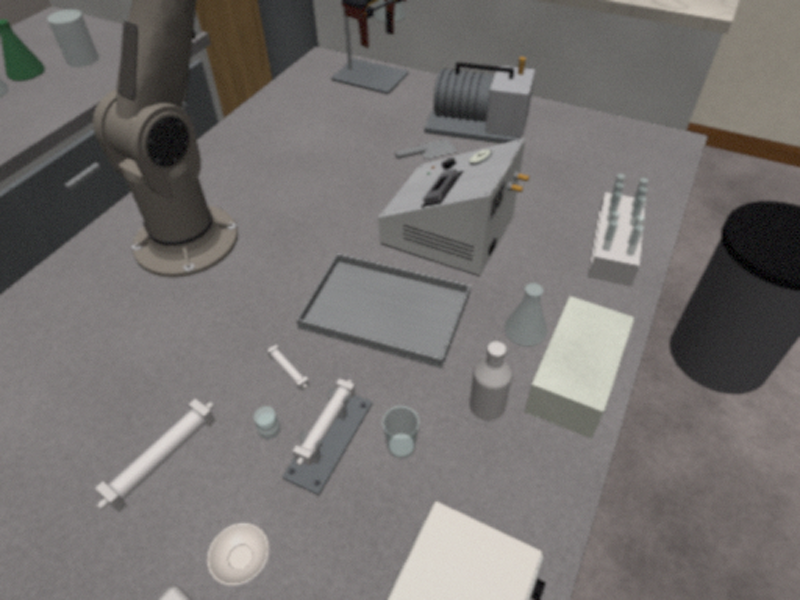

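View pics/side0.png

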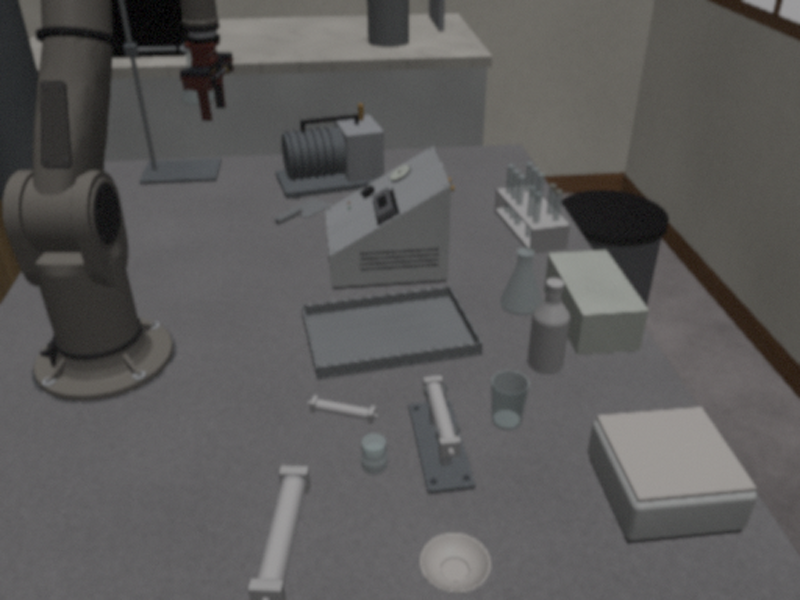

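The scene view, in 800x600 pixels, shows the dryer at (455,205), the tray at (385,308) and the clip rest at (328,435). There are three candidates for the tube:
- small, loose, at (287,366)
- in the clips, at (328,420)
- large, loose, at (157,452)

The clipped one is the middle size, so I choose it. For the cassette, the dark slot at (442,187) is the bay; the gauge at (480,156) and the knob at (448,162) are not. I'll check both in a close crop.

```bash
cat > h.py <<'E'
import numpy as np, cv2
from workcell import manip
from scipy.spatial.transform import Rotation as R
from scipy.optimize import least_squares
def cam(n):
    c=manip.read_camera(n); return c
def ray(c,u,v):   # u,v native pixels
    T=c["world_from_camera"]; d=T[:3,:3]@np.array([(u-c["cx"])/c["fx"],(v-c["cy"])/c["fy"],1]); return T[:3,3],d/np.linalg.norm(d)
def on_z(c,u,v,z):
    o,d=ray(c,u,v); return o+d*(z-o[2])/d[2]
def proj(c,P):
    T=np.linalg.inv(c["world_from_camera"]); q=np.atleast_2d(P)@T[:3,:3].T+T[:3,3]
    return np.c_[q[:,0]/q[:,2]*c["fx"]+c["cx"],q[:,1]/q[:,2]*c["fy"]+c["cy"]]
def tri(rs):
    A=sum(np.eye(3)-np.outer(d,d) for o,d in rs); b=sum((np.eye(3)-np.outer(d,d))@o for o,d in rs)
    p=np.linalg.solve(A,b); return p,[np.linalg.norm(np.cross(p-o,d)) for o,d in rs]
def rot(q): return R.from_quat([q[1],q[2],q[3],q[0]])
def crop(c,x0,y0,x1,y1,s): return cv2.resize(c["image"][y0:y1,x0:x1,::-1],None,fx=s,fy=s,interpolation=cv2.INTER_CUBIC)
E
python3 - <<'E'
from h import *
a=cam("scene");b=cam("side")
# 100x~  crops
A1=crop(a,235,80,345,180,3.6);A2=crop(a,170,235,270,320,3.6)
B1=crop(b,200,90,300,190,3.6);B2=crop(b,245,230,345,320,3.6)
def pad(i): 
    o=np.zeros((300,400,3),np.uint8); i=i[:300,:400]; o[:i.shape[0],:i.shape[1]]=i; return o
s=3.0
def pc(c,x0,y0,w=133,h=100): return crop(c,x0,y0,x0+w,y0+h,3)[:300,:400]
g=np.vstack([np.hstack([pad(pc(a,235,82)),pad(pc(b,200,92))]),np.hstack([pad(pc(a,165,230)),pad(pc(b,225,230))])])
cv2.imwrite("pics/c1.png",g)
E
```

```text
(no output)
```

View pics/c1.png

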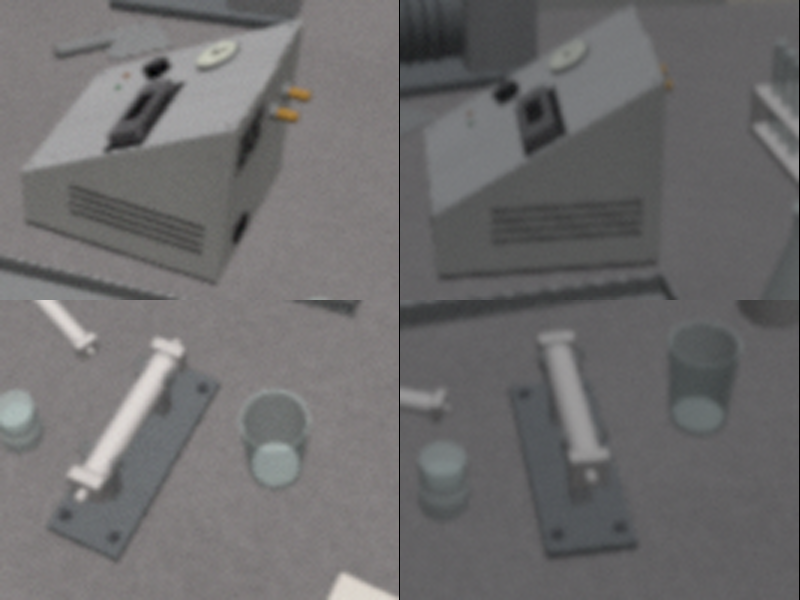

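The crop confirms the choices. The dark-rimmed cassette is in the panel's near half: scene crop (145,112), side crop (540,118). The clipped tube's caps are at (168,348) and (88,475) in the scene crop. Next I fit the poses.

```bash
cat > fit.py <<'E'
from h import *
a=cam("scene");b=cam("side")
def A(x,y):return (235+x/3,82+y/3)
def B(x,y):return (200+(x-400)/3,92+y/3)
def C(x,y):return (165+x/3,230+(y-300)/3)
def D(x,y):return (225+(x-400)/3,230+(y-300)/3)
def S(x,y):return (x*.64,y*.64)
def fit(name,pts,g):
    # pts: local xyz, scene px, side px
    def f(p):
        Rz=R.from_euler('z',p[2]); r=[]
        for L,s,t in pts:
            P=Rz.apply(L)+[p[0],p[1],0]
            if s: r+=list(proj(a,P)[0]-s)
            if t: r+=list(proj(b,P)[0]-t)
        return np.array(r)
    s=least_squares(f,g,loss='soft_l1'); print(name,s.x.round(4),np.degrees(s.x[2]).round(1),"res px",f(s.x).round(1).tolist()); return s.x
g0=on_z(b,*S(390,280),0)
d=fit("dryer",[((-.12,-.105,0),A(27,220),B(442,277)),((-.12,-.105,.085),A(25,170),B(434,212)),((.12,-.105,0),A(215,282),B(655,262)),
 ((.12,-.105,.223),A(237,133),B(662,77)),((.12,.105,.223),A(300,22),B(634,8)),((-.12,.105,.085),A(105,70),B(425,128))],[g0[0],g0[1]+.1,0])
gt=on_z(b,*S(390,330),0)
t=fit("tray",[((-.15,.1,.028),S(338,259),S(304,298)),((.15,.1,.028),S(470,289),S(455,289)),((.15,-.1,.028),S(443,356),S(480,346)),((-.15,-.1,.028),S(300,323),S(318,366))],[gt[0],gt[1],0])
gc=on_z(b,*D(575,470),0)
for nm in ["tube"]:
    fit(nm,[((0,.069,.064),C(168,348),D(557,340)),((0,-.069,.064),C(88,475),D(590,456))],[gc[0],gc[1],0])
fit("rest",[((-.035,-.095,.01),C(52,524),D(548,546)),((.035,-.095,.01),C(120,552),D(635,541)),((.035,.095,.01),C(218,382),None),((-.035,.095,.01),None,D(512,388))],[gc[0],gc[1],0])
print("beaker",on_z(a,*C(275,470),0),on_z(b,*D(697,415),0),"jar",on_z(a,*C(22,430),0),on_z(b,*D(445,500),0),"small tube",on_z(a,*S(287,366),.01),"bottle",on_z(b,*S(547,360),0),"flask",on_z(b,*S(523,305),0))
E
python3 fit.py
```

```text
dryer [0.5281 0.2872 0.0035] 0.2 res px [-0.4, 1.0, -1.6, 1.6, -0.7, -0.9, -0.5, 0.1, 0.6, 1.6, 1.3, 1.8, -0.3, -2.1, 1.1, 0.1, 2.1, -2.1, -0.1, -2.2, -0.7, -1.1, 0.5, -1.3]
tray [0.5147 0.0067 0.1111] 6.4 res px [0.0, -3.5, 0.3, 4.6, 1.5, -0.9, -0.2, -1.6, -0.5, 4.5, 3.9, -1.1, -2.7, -1.6, -0.2, 1.3]
tube [ 0.5598 -0.281   0.0298] 1.7 res px [1.7, -0.2, -0.7, 1.0, 1.6, 0.2, -0.9, 1.2]
rest [ 0.5608 -0.2879  0.0274] 1.6 res px [-1.9, -0.4, 0.1, 1.0, -0.8, 1.4, 1.8, -0.8, 1.2, -1.3, -0.4, -2.0]
beaker [ 6.77262333e-01 -2.48897375e-01 -1.11022302e-16] [ 6.74767622e-01 -2.42540008e-01  1.11022302e-16] jar [ 0.45319438 -0.31568254  0.        ] [ 4.57094063e-01 -3.15264081e-01 -1.11022302e-16] small tube [ 0.41295029 -0.19824342  0.01      ] bottle [ 0.78284817 -0.09796398  0.        ] flask [0.78466297 0.08248137 0.        ]
```

```bash
cat >> h.py <<'E'
# tool frame with heading psi (deg) of tool y and tilt th (deg) leaning back like the bay
def ori(th,psi=0.):
    c,s=np.cos(np.radians(th)),np.sin(np.radians(th))
    M=np.c_[[0,1,0],[c,0,s],[s,0,-c]].astype(float)
    return R.from_euler('z',psi,degrees=True)*R.from_matrix(M)
def go(P,Rt,o=None):
    "P: TCP target"
    o=o or manip.get_obs(); r=rot(o["ee_rot"])
    w=np.degrees((r.inv()*Rt).as_rotvec()); s=r.inv().apply(np.array(P)-o["tcp_pos"])
    print("row",w.round(2).tolist(),s.round(4).tolist(),"rows>=",max(np.linalg.norm(w)/7.16,np.linalg.norm(s)/.0417).round(1))
def wcam():
    o=manip.get_obs(); c=manip.read_camera("wrist"); T=np.eye(4); T[:3,:3]=rot(o["ee_rot"]).as_matrix(); T[:3,3]=o["tcp_pos"]
    c["world_from_camera"]=T@c["T_tool_cam"]; return c
E
python3 - <<'E'
from h import *
c=wcam(); print(c["T_tool_cam"].round(3).tolist(),c["fx"],c["fy"])
# bay guess: dryer (.528,.287), y -half
Rb=ori(30); bz=-Rb.as_matrix()[:,2]
m=np.array([.528,.24,.154]); print(bz)
go(m+bz*.25,Rb)
E
```

```text
[[0.001, -0.961, -0.277, 0.076], [1.0, 0.001, -0.0, 0.0], [0.0, -0.277, 0.961, -0.082], [0.0, 0.0, 0.0, 1.0]] 309.475930649614 309.475930649614
[-0.5       -0.         0.8660254]
row [-25.37, -20.01, 74.74] [-0.3364, -0.3481, -0.0679] rows>= 11.7
```

Call:
arm_command(series=[[-25.4,-20,74.7,-0.336,-0.348,-0.068,0.0],[-25.4,-20,74.7,-0.336,-0.348,-0.068,0.0],[-25.4,-20,74.7,-0.336,-0.348,-0.068,0.0],[-25.4,-20,74.7,-0.336,-0.348,-0.068,0.0],[-25.4,-20,74.7,-0.336,-0.348,-0.068,0.0],[-25.4,-20,74.7,-0.336,-0.348,-0.068,0.0],[-25.4,-20,74.7,-0.336,-0.348,-0.068,0.0],[-25.4,-20,74.7,-0.336,-0.348,-0.068,0.0],[-25.4,-20,74.7,-0.336,-0.348,-0.068,0.0],[-25.4,-20,74.7,-0.336,-0.348,-0.068,0.0]])

```text
t: 1.18
tcp_pos: [0.367, 0.2995, 0.361]
ee_rot: [0.164, 0.63, 0.741, 0.166]
force: [0.9, 0.1, 1.1]
opening: 0.0244
```

```bash
python3 - <<'E'
from h import *
Rb=ori(30); bz=-Rb.as_matrix()[:,2]
go(np.array([.528,.24,.154])+bz*.25,Rb); print(manip.get_obs()["joints"].round(2))
E
```

```text
row [-2.92, -2.41, 8.66] [-0.0646, 0.0269, 0.0056] rows>= 1.7
[-1.39 -0.08  0.36  2.17  0.56  0.84 -1.21]
```

Call:
arm_command(series=[[-2.9,-2.4,8.7,-0.065,0.027,0.006,0.0],[-2.9,-2.4,8.7,-0.065,0.027,0.006,0.0],[-2.9,-2.4,8.7,-0.065,0.027,0.006,0.0],[-2.9,-2.4,8.7,-0.065,0.027,0.006,0.0]])

```text
t: 1.52
tcp_pos: [0.4038, 0.2382, 0.3705]
ee_rot: [0.182, 0.684, 0.682, 0.183]
force: [-1.1, 0.2, -0.7]
opening: 0.0008
```

```bash
python3 - <<'E'
from h import *
o=manip.get_obs();print(o["tcp_pos"],np.degrees(rot(o["ee_rot"]).as_matrix()).round(1).tolist(),o["opening"],o["joints"].round(2),o["qd"].round(2))
c=wcam(); print(c["cx"],c["cy"],c["fx"]); cv2.imwrite("pics/w1.png",cv2.resize(c["image"][:,:,::-1],(800,600),interpolation=cv2.INTER_CUBIC))
np.save("w1.npy",c["world_from_camera"])
E
```

```text
[0.40383014 0.23817317 0.3704917 ] [[0.2, 49.6, 28.6], [57.3, -0.2, 0.0], [0.1, 28.6, -49.6]] 0.0007960883366387647 [-1.32 -0.14  0.4   2.21  0.65  0.83 -1.31] [-0.03  0.03 -0.04 -0.02 -0.01 -0.01  0.  ]
252.70517121556878 195.3198760298664 309.475930649614
```

View pics/w1.png

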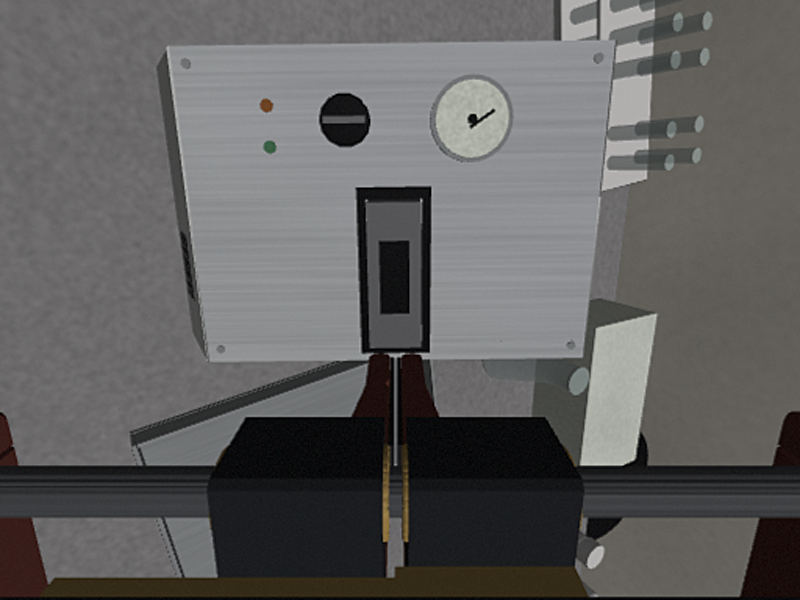

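Clear view down the bay axis. The panel corners are at (167,46), (615,41), (583,358) and (211,361). The cassette top runs from (366,200) to (421,347), with a dark inset. I compute its pose.

```bash
cat > w1.py <<'E'
from h import *
c=dict(fx=309.476,fy=309.476,cx=252.705,cy=195.32,world_from_camera=np.load("w1.npy"))
k=.64
px=np.array([(167,46),(615,41),(583,358),(211,361)])*k
L=np.array([(-.12,.105,.085),(.12,.105,.223),(.12,-.105,.223),(-.12,-.105,.085)])
def f(p): return (proj(c,R.from_euler('z',p[2]).apply(L)+[p[0],p[1],p[3]])-px).ravel()
s=least_squares(f,[.528,.287,0,0]);print("dryer x y yaw z",s.x.round(4),f(s.x).round(1))
def at(u,v,h): # intersect plane h above the panel
    n=np.array([-.5,0,.866]); n=R.from_euler('z',s.x[2]).apply(n)
    p0=R.from_euler('z',s.x[2]).apply([0,0,.154])+[s.x[0],s.x[1],s.x[3]]+n*h
    o,d=ray(c,u*k,v*k); return o+d*(n@(p0-o))/(n@d)
P=np.array([at(u,v,.014) for u,v in [(366,200),(422,200),(421,347),(370,347)]]);print("cass top",P.round(4).tolist(),P.mean(0).round(4), np.linalg.norm(P-np.roll(P,1,0),axis=1).round(4))
Q=np.array([at(u,v,.0) for u,v in [(357,188),(431,187),(429,352),(362,352)]]);print("bay ring",Q.mean(0).round(4),np.linalg.norm(Q-np.roll(Q,1,0),axis=1).round(4))
I=np.array([at(u,v,.014) for u,v in [(379,241),(409,241),(409,314),(380,314)]]);print("inset",I.mean(0).round(4),np.linalg.norm(I-np.roll(I,1,0),axis=1).round(4))
E
python3 w1.py
```

```text
dryer x y yaw z [ 0.5282  0.2821  0.0111 -0.0012] [ 0.6  0.7  0.5 -0.2 -0.1 -0.8 -1.2  0.3]
cass top [[0.5057, 0.2935, 0.1561], [0.537, 0.2933, 0.1741], [0.5378, 0.192, 0.1739], [0.5067, 0.1921, 0.156]] [0.5218 0.2427 0.165 ] [0.1014 0.0361 0.1014 0.0359]
bay ring [0.5288 0.2417 0.1529] [0.1177 0.0495 0.1183 0.0494]
inset [0.5215 0.2416 0.1648] [0.0505 0.0198 0.0505 0.02  ]
```

```bash
python3 - <<'E'
from h import *
Rb=ori(30,.4); bz=-Rb.as_matrix()[:,2]
go(np.array([.5217,.242,.165])+bz*.090,Rb)
E
```

```text
row [-0.03, 0.14, -0.43] [0.002, -0.0001, 0.1471] rows>= 3.5
```

Call:
arm_command(series=[[0,0,-0.4,0.002,0,0.04,0.0],[0,0,-0.4,0.002,0,0.08,0.0],[0,0,-0.4,0.002,0,0.12,0.0],[0,0,-0.4,0.002,0,0.137,0.0],[0,0,-0.4,0.002,0,0.147,0.0],[0,0,-0.4,0.002,0,0.147,0.0],[0,0,-0.4,0.002,0,0.147,0.0]])

```text
t: 2.15
tcp_pos: [0.4763, 0.2428, 0.2425]
ee_rot: [0.183, 0.68, 0.686, 0.182]
force: [-0.5, -0.2, 1.2]
opening: 0.0003
```

```bash
python3 - <<'E'
from h import *
Rb=ori(30,.4); bz=-Rb.as_matrix()[:,2]
go(np.array([.5217,.242,.165])+bz*.080,Rb); print(manip.get_obs()["force"])
E
```

```text
row [-0.07, 0.17, 0.12] [-0.0011, 0.0005, 0.0098] rows>= 0.2
[-0.51261144 -0.17129664  1.17419532]
```

Press in about 5.5 mm past the expected contact, then read the force.

Call:
arm_command(series=[[0,0,0,-0.001,0,0.006,0.0],[0,0,0,-0.001,0,0.01,0.0],[0,0,0,-0.001,0,0.012,0.0],[0,0,0,-0.001,0,0.0135,0.0],[0,0,0,-0.001,0,0.015,0.0],[0,0,0,-0.001,0,0.0155,0.0],[0,0,0,-0.001,0,0.0155,0.0]])

```text
t: 2.73
tcp_pos: [0.484, 0.2431, 0.2299]
ee_rot: [0.182, 0.68, 0.686, 0.183]
force: [-4.7, 0.4, 7.0]
opening: 0.0001
```

```bash
python3 - <<'E'
from h import *
Rb=ori(30,.4); bz=-Rb.as_matrix()[:,2]
go(np.array([.5217,.242,.165])+bz*.080,Rb); print(manip.get_obs()["force"],manip.get_obs()["force"]@bz)
E
```

```text
row [-0.02, 0.0, 0.13] [-0.0013, 0.0002, -0.0049] rows>= 0.1
[-4.68778014  0.44103403  6.96783893] 8.376618985419524
```

Call:
arm_command(series=[[0,0,0,0,0,0.0015,0.0],[0,0,0,0,0,0.0025,0.0],[0,0,0,0,0,0.003,0.0],[0,0,0,0,0,0.003,0.0]])

```text
t: 3.07
tcp_pos: [0.4852, 0.2441, 0.2296]
ee_rot: [0.182, 0.68, 0.686, 0.185]
force: [-27.5, -5.7, 38.7]
opening: 0.0002
```

```bash
python3 - <<'E'
from h import *
Rb=ori(30,.4); bz=-Rb.as_matrix()[:,2]
go(np.array([.5217,.242,.165])+bz*.080,Rb); print(manip.get_obs()["force"]@bz)
E
```

```text
row [0.06, -0.17, 0.07] [-0.0023, -0.0007, -0.0058] rows>= 0.2
47.23520875716083
```

Call:
arm_command(series=[[0,0,0,0,0,-0.01,0.0],[0,0,0,0,0,-0.025,0.0],[0,0,0,0,0,-0.05,0.0],[0,0,0,0,0,-0.08,0.06],[0,0,0,0,0,-0.1,0.06],[0,0,0,0,0,-0.1,0.06],[0,0,0,0,0,-0.1,0.06],[0,0,0,0,0,-0.1,0.06],[0,0,0,0,0,-0.1,0.06],[0,0,0,0,0,-0.1,0.06]])

```text
t: 3.9
tcp_pos: [0.4352, 0.243, 0.3152]
ee_rot: [0.182, 0.68, 0.686, 0.184]
force: [0.2, -1.0, 0.2]
opening: 0.0441
```

```bash
python3 - <<'E'
from h import *
c=wcam(); cv2.imwrite("pics/w2.png",cv2.resize(c["image"][:,:,::-1],(640,480),interpolation=cv2.INTER_CUBIC))
np.save("w2.npy",c["world_from_camera"]); o=manip.get_obs(); print(o["opening"],o["force"])
E
```

```text
0.04799822240039909 [-0.41508938  0.4017941   0.44905483]
```

View pics/w2.png

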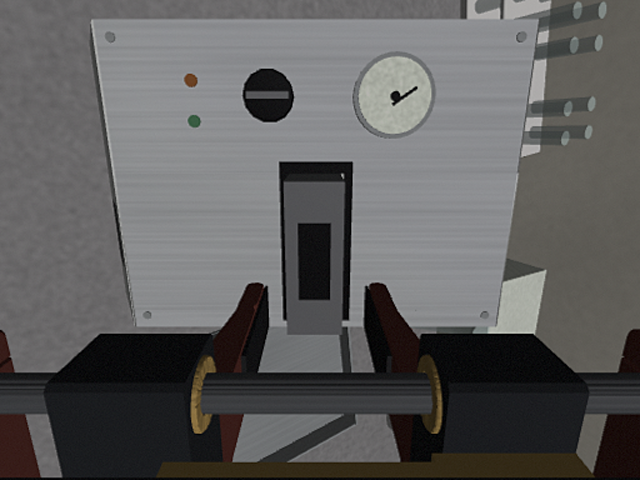

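The cassette has sprung up; its top corners are at (284,181), (345,181), (342,335) and (288,334). I check the height and compute the grasp.

```bash
cat > g.py <<'E'
from h import *
c=dict(fx=309.476,fy=309.476,cx=252.705,cy=195.32,world_from_camera=np.load("w2.npy"))
Rb=ori(30,.4); bz=-Rb.as_matrix()[:,2]
m=np.array([.5217,.242,.165])-bz*.014
for h in(.036,.04,.044):
    P=[]
    for u,v in[(284,181),(345,181),(342,335),(288,334)]:
        o,d=ray(c,u*.8,v*.8); P.append(o+d*(bz@(m+bz*h-o))/(bz@d))
    P=np.array(P); print(h,Rb.inv().apply(P.mean(0)-m).round(4),np.linalg.norm(P-np.roll(P,1,0),axis=1).round(4))
G=m+bz*.0245
go(G+bz*.0613,Rb)
E
python3 g.py
```

```text
0.036 [-0.0011 -0.0009 -0.036 ] [0.1022 0.0365 0.1029 0.0363]
0.04 [ 0.0003 -0.0009 -0.04  ] [0.1004 0.0359 0.1012 0.0357]
0.044 [ 0.0016 -0.0009 -0.044 ] [0.0987 0.0353 0.0994 0.0351]
row [0.02, -0.05, 0.09] [-0.0017, -0.0002, 0.1016] rows>= 2.4
```

Call:
arm_command(series=[[0,0,0,-0.002,0,0.03,0.06],[0,0,0,-0.002,0,0.06,0.06],[0,0,0,-0.002,0,0.085,0.06],[0,0,0,-0.002,0,0.101,0.06],[0,0,0,-0.002,0,0.101,0.06],[0,0,0,-0.002,0,0.101,0.06],[0,0,0,-0.002,0,0.101,0.03],[0,0,0,-0.002,0,0.101,0.03],[0,0,0,-0.002,0,0.101,0.03],[0,0,0,-0.002,0,0.101,0.03]], grip_force=35)

```text
t: 4.78
tcp_pos: [0.4855, 0.2419, 0.2286]
ee_rot: [0.182, 0.68, 0.686, 0.185]
force: [-1.8, 0.6, 0.1]
opening: 0.037
```

Call:
arm_command(series=[[0,0,0,0,0,0,0.03],[0,0,0,0,0,0,0.03],[0,0,0,0,0,0,0.03]], grip_force=35)

```text
t: 5.03
tcp_pos: [0.4852, 0.2418, 0.2286]
ee_rot: [0.182, 0.68, 0.686, 0.185]
force: [0.5, 0.5, -2.7]
opening: 0.0358
```

```bash
python3 g.py|tail -1; python3 -c "
from h import *
o=manip.get_obs();print(o['force'],o['opening'])"
```

```text
row [0.03, -0.15, 0.08] [-0.0001, -0.0002, 0.0015] rows>= 0.0
[ 0.45587502  0.51621264 -2.69245706] 0.03576576924287221
```

Call:
arm_command(series=[[0,0,0,0,0,-0.008,0.03],[0,0,0,0,0,-0.02,0.03],[0,0,0,0,0,-0.035,0.03],[0,0,0,0,0,-0.035,0.03]])

```text
t: 5.37
tcp_pos: [0.4674, 0.2419, 0.2607]
ee_rot: [0.181, 0.68, 0.686, 0.186]
force: [-0.0, 0.3, -2.6]
opening: 0.0358
```

Call:
arm_command(series=[[0,0,0,0,0,-0.02,0.03],[0,0,0,0,0,-0.045,0.03],[0,0,0,0,0,-0.075,0.03],[0,0,0,0,0,-0.1,0.03],[0,0,0,0,0,-0.11,0.03],[0,0,0,0,0,-0.11,0.03],[0,0,0,0,0,-0.11,0.03]])

```text
t: 5.95
tcp_pos: [0.4121, 0.241, 0.3557]
ee_rot: [0.181, 0.68, 0.686, 0.186]
force: [0.6, -0.2, -2.6]
opening: 0.0357
```

```bash
python3 - <<'E'
from h import *
o=manip.get_obs();print(o['force'],o['opening'],o["joints"].round(2))
T=np.array([.515,.007,0])
go([.50,.10,.40],ori(0,6))
E
```

```text
[ 0.58384979 -0.20634931 -2.59435229] 0.03570557336702457 [-1.35 -0.11  0.46  2.22  0.66  0.77 -1.3 ]
row [30.07, 1.12, -5.37] [-0.1417, 0.0974, 0.0043] rows>= 4.3
```

```bash
python3 - <<'E'
from h import *
a=cam("scene");b=cam("side")
g=np.zeros((600,800,3),np.uint8)
x=crop(a,185,155,310,240,4.8); y=crop(b,190,180,315,245,4.8)
x=x[:400,:600]; 
i1=crop(a,180,150,313,240,6)[:300*2]; 
A=cv2.resize(crop(a,180,155,313,240,1),(532,340),interpolation=cv2.INTER_CUBIC)
B=cv2.resize(crop(b,185,180,318,245,1),(532,260),interpolation=cv2.INTER_CUBIC)
cv2.imwrite("pics/t1.png",np.vstack([A,B]))
E
```

```text
(no output)
```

View pics/t1.png

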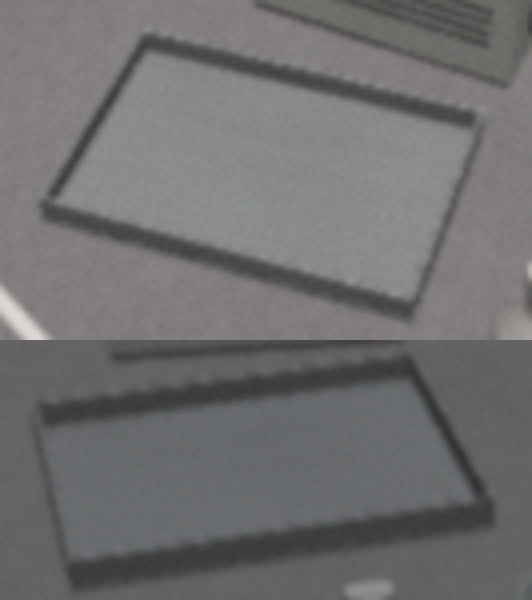

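Tray rim corners read off in both views. I refit the tray.

```bash
cat > tr.py <<'E'
exec(open("fit.py").read().split("g0=")[0])
a_=lambda x,y:(180+x/4,155+y/4); b_=lambda x,y:(185+x/4,180+(y-340)/4)
fit("tray",[((-.15,.1,.028),a_(147,36),b_(40,405)),((.15,.1,.028),a_(485,117),b_(408,358)),((.15,-.1,.028),a_(415,301),b_(494,502)),((-.15,-.1,.028),a_(42,205),b_(70,563)),
 ((.15,-.1,0),a_(411,318),b_(492,525)),((-.15,-.1,0),a_(45,218),b_(75,588))],[.515,.007,.1])
E
python3 tr.py
```

```text
tray [0.5116 0.0112 0.1257] 7.2 res px [-1.2, -2.5, -1.6, -1.2, 0.4, -2.0, 2.1, -2.1, -0.4, 0.1, 1.4, -1.5, -1.2, -1.9, 0.2, -0.7, 0.3, 1.5, 1.3, 0.8, -0.6, 0.7, -0.3, 1.3]
```

Call:
arm_command(series=[[0,0,0,-0.03,0,-0.01,0.03],[0,0,0,-0.07,0,-0.01,0.03],[0,0,0,-0.11,0,-0.01,0.03],[0,0,0,-0.14,0,-0.01,0.03],[0,0,0,-0.14,0,-0.01,0.03],[0,0,0,-0.14,0,-0.01,0.03]])

```text
t: 6.65
tcp_pos: [0.4087, 0.0981, 0.3623]
ee_rot: [0.182, 0.682, 0.684, 0.184]
force: [-0.2, 1.1, -2.6]
opening: 0.0359
```

```bash
python3 - <<'E'
from h import *
o=manip.get_obs();print(o['force'],o['opening'],o["joints"].round(2))
go([.586,.02,.30],ori(0,7))
E
```

```text
[-0.16767467  1.11113039 -2.63259845] 0.03593112883256457 [-1.16 -0.33  0.49  2.33  0.68  0.78 -1.08]
row [29.93, 1.65, -6.67] [-0.0789, 0.1224, 0.1422] rows>= 4.9
```

Call:
arm_command(series=[[7,0.4,-1.5,-0.04,0.03,0.02,0.03],[14,0.8,-3,-0.06,0.06,0.05,0.03],[21,1.2,-5,-0.079,0.09,0.09,0.03],[27,1.6,-6,-0.079,0.115,0.125,0.03],[29.9,1.6,-6.7,-0.079,0.122,0.142,0.03],[29.9,1.6,-6.7,-0.079,0.122,0.142,0.03],[29.9,1.6,-6.7,-0.079,0.122,0.142,0.03],[29.9,1.6,-6.7,-0.079,0.122,0.142,0.03]])

```text
t: 7.32
tcp_pos: [0.5421, 0.0341, 0.3129]
ee_rot: [0.004, 0.661, 0.751, -0.001]
force: [-0.1, 0.5, 0.0]
opening: 0.0359
```

```bash
python3 - <<'E'
from h import *
o=manip.get_obs();print(o['force'],o['opening'],o["joints"].round(2))
go([.586,.02,.18],ori(0,7))
a=cam("scene");b=cam("side")
cv2.imwrite("pics/p1.png",np.hstack([cv2.resize(crop(a,180,90,320,250,1),None,fx=2.8,fy=2.8,interpolation=cv2.INTER_CUBIC),cv2.resize(crop(b,180,90,320,250,1),None,fx=2.8,fy=2.8,interpolation=cv2.INTER_CUBIC)]))
E
```

```text
[-0.09021396  0.51516082  0.02656085] 0.03589349347405499 [-0.98  0.38  1.02  1.91 -0.37  1.05  0.33]
row [0.19, 0.46, 0.29] [-0.0185, 0.0413, 0.1332] rows>= 3.4
```

View pics/p1.png

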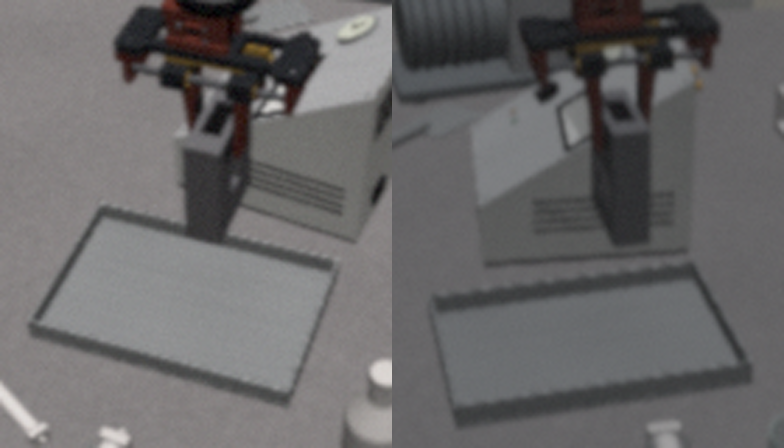

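The cassette hangs upright in the gripper above the tray. I lower it in stages.

Call:
arm_command(series=[[0.2,0.5,0.3,-0.012,0.028,0.01,0.03],[0.2,0.5,0.3,-0.0185,0.041,0.035,0.03],[0.2,0.5,0.3,-0.0185,0.041,0.065,0.03],[0.2,0.5,0.3,-0.0185,0.041,0.095,0.03],[0.2,0.5,0.3,-0.0185,0.041,0.118,0.03],[0.2,0.5,0.3,-0.0185,0.041,0.13,0.03],[0.2,0.5,0.3,-0.0185,0.041,0.132,0.03],[0.2,0.5,0.3,-0.0185,0.041,0.132,0.03],[0.2,0.5,0.3,-0.0185,0.041,0.132,0.03],[0.2,0.5,0.3,-0.0185,0.041,0.132,0.03]])

```text
t: 8.25
tcp_pos: [0.5894, 0.012, 0.181]
ee_rot: [0.005, 0.667, 0.745, -0.002]
force: [0.1, -0.1, -1.7]
opening: 0.0359
```

```bash
python3 - <<'E'
from h import *
o=manip.get_obs();print(o['force'],o["tcp_pos"],o["joints"].round(2))
go([.586,.02,.1713],ori(0,7))
E
```

```text
[ 0.05259116 -0.11027513 -1.70557415] [0.58938394 0.01204158 0.18097246] [-0.73  0.62  0.83  1.91 -0.59  0.86  0.51]
row [0.14, 0.58, -0.68] [0.0084, -0.0025, 0.0096] rows>= 0.3
```

Call:
arm_command(series=[[0.3,1,-0.7,0.003,0,0.002,0.03],[0.3,1,-0.7,0.003,0,0.004,0.03],[0.3,1,-0.7,0.003,0,0.0055,0.03],[0.3,1,-0.7,0.003,0,0.007,0.03],[0.3,1,-0.7,0.003,0,0.008,0.03],[0.3,1,-0.7,0.003,0,0.008,0.03]])

```text
t: 8.75
tcp_pos: [0.5889, 0.0149, 0.1727]
ee_rot: [-0.004, 0.663, 0.749, 0.001]
force: [-0.2, 0.4, -2.7]
opening: 0.0358
```

```bash
python3 - <<'E'
from h import *
o=manip.get_obs();print(o['force'],o['torque'],o["tcp_pos"])
go([.586,.02,.1713],ori(0,7))
E
```

```text
[-0.22253723  0.37219548 -2.70271878] [-0.06200752  0.06545162 -0.02501107] [0.58890346 0.01489762 0.17268263]
row [-0.18, -0.42, 0.01] [0.0054, -0.0023, 0.0014] rows>= 0.1
```

Call:
arm_command(series=[[0,-0.4,0,0,0,0.001,0.03],[0,-0.4,0,0,0,0.002,0.03],[0,-0.4,0,0,0,0.0025,0.03],[0,-0.4,0,0,0,0.0025,0.03]])

```text
t: 9.08
tcp_pos: [0.5889, 0.015, 0.1701]
ee_rot: [-0.001, 0.662, 0.749, -0.001]
force: [-0.5, -0.0, -2.1]
opening: 0.036
```

Call:
arm_command(series=[[0,0,0,0,0,0.0007,0.03],[0,0,0,0,0,0.0014,0.03],[0,0,0,0,0,0.002,0.03],[0,0,0,0,0,0.002,0.03]])

```text
t: 9.42
tcp_pos: [0.589, 0.0148, 0.17]
ee_rot: [-0.002, 0.663, 0.749, -0.001]
force: [-7.1, 1.8, 17.9]
opening: 0.0358
```

Contact at z = 0.170. I ease off and open the fingers.

Call:
arm_command(series=[[0,0,0,0,0,-0.0002,0.03],[0,0,0,0,0,-0.0002,0.045],[0,0,0,0,0,-0.0002,0.06],[0,0,0,0,0,-0.0002,0.06],[0,0,0,0,0,-0.0002,0.06],[0,0,0,0,0,-0.0002,0.06],[0,0,0,0,0,-0.0002,0.06]])

```text
t: 10.0
tcp_pos: [0.589, 0.0148, 0.17]
ee_rot: [-0.002, 0.663, 0.749, -0.001]
force: [-0.5, 0.1, -0.1]
opening: 0.0599
```

Call:
arm_command(series=[[0,0,0,0,0,-0.02,0.06],[0,0,0,0,0,-0.05,0.06],[0,0,0,0,0,-0.09,0.06],[0,0,0,0,0,-0.13,0.06],[0,0,0,0,0,-0.14,0.06],[0,0,0,0,0,-0.14,0.06]])

```text
t: 10.5
tcp_pos: [0.5911, 0.0141, 0.3133]
ee_rot: [0.0, 0.663, 0.749, 0.002]
force: [0.8, -0.7, -0.3]
opening: 0.0599
```

```bash
python3 - <<'E'
from h import *
# above tube; wrist view
go([.56,-.281,.30],ori(0,1.7)); go([.57,-.2,.30],ori(0,1.7))
E
```

```text
row [0.16, -0.15, 5.3] [-0.2892, -0.0669, 0.0124] rows>= 7.1
row [0.16, -0.15, 5.3] [-0.21, -0.0471, 0.0127] rows>= 5.2
```

Call:
arm_command(series=[[0,0,1.5,-0.04,-0.01,0,0.06],[0,0,3,-0.08,-0.02,0,0.06],[0,0,5.3,-0.12,-0.03,0.012,0.06],[0,0,5.3,-0.16,-0.04,0.012,0.06],[0,0,5.3,-0.2,-0.05,0.012,0.06],[0,0,5.3,-0.24,-0.057,0.012,0.06],[0,0,5.3,-0.249,-0.057,0.012,0.06],[0,0,5.3,-0.249,-0.057,0.012,0.06],[0,0,5.3,-0.249,-0.057,0.012,0.06]])

```text
t: 11.25
tcp_pos: [0.5644, -0.2397, 0.2991]
ee_rot: [-0.001, 0.697, 0.717, 0.002]
force: [-0.1, 0.5, 0.2]
opening: 0.0601
```

```bash
python3 - <<'E'
from h import *
o=manip.get_obs();print(o["tcp_pos"],o["force"],o["joints"].round(2))
c=wcam(); np.save("w3.npy",c["world_from_camera"])
b=cam("side")
w=cv2.resize(c["image"][:,:,::-1],(512,384)); s=cv2.resize(crop(b,180,100,308,196,1),(256,192),interpolation=cv2.INTER_CUBIC)
g=np.zeros((384,768,3),np.uint8); g[:,:512]=w; g[:192,512:]=s; cv2.imwrite("pics/w3.png",g)
E
```

```text
[ 0.56444315 -0.23973835  0.29905775] [-0.09330086  0.510461    0.20752085] [-0.36  0.53  0.94  1.76 -0.48  1.11  0.77]
```

View pics/w3.png

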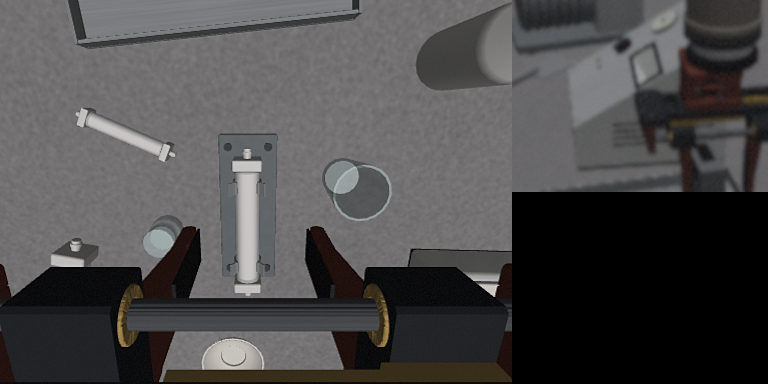

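Wrist view: the tube is in the clips, with its caps at (247,166) and (248,288). The beaker is at (357,190) and the jar at (163,237).

```bash
python3 - <<'E'
from h import *
c=dict(fx=309.476,fy=309.476,cx=252.705,cy=195.32,world_from_camera=np.load("w3.npy"))
p=[on_z(c,247,166,.079),on_z(c,248,287,.079)]; q=[on_z(c,247,151,.064),on_z(c,248,294,.064)]
for s in(p,q): print(np.array(s).round(4).tolist(),np.mean(s,0).round(4),np.linalg.norm(s[0]-s[1]).round(4),np.degrees(np.arctan2(-(s[0]-s[1])[0],(s[0]-s[1])[1])).round(2))
print("plate",[on_z(c,u,v,.01).round(4).tolist() for u,v in[(219,135),(277,134)]])
E
```

```text
[[0.5581, -0.2196, 0.079], [0.5625, -0.3552, 0.079]] [ 0.5603 -0.2874  0.079 ] 0.1357 1.84
[[0.5576, -0.2069, 0.064], [0.5627, -0.374, 0.064]] [ 0.5601 -0.2905  0.064 ] 0.1672 1.77
plate [[0.5233, -0.1963, 0.01], [0.5917, -0.1932, 0.01]]
```

```bash
python3 - <<'E'
from h import *
go([.560,-.289,.15],ori(0,1.8)); go([.560,-.289,.1313],ori(0,1.8))
E
```

```text
row [0.07, -0.25, 0.05] [-0.0517, -0.0071, 0.1491] rows>= 3.8
row [0.07, -0.25, 0.05] [-0.0518, -0.0071, 0.1678] rows>= 4.2
```

Call:
arm_command(series=[[0,-0.2,0,-0.02,-0.003,0.02,0.06],[0,-0.2,0,-0.04,-0.007,0.045,0.06],[0,-0.2,0,-0.052,-0.007,0.08,0.06],[0,-0.2,0,-0.052,-0.007,0.115,0.06],[0,-0.2,0,-0.052,-0.007,0.14,0.06],[0,-0.2,0,-0.052,-0.007,0.15,0.06],[0,-0.2,0,-0.052,-0.007,0.15,0.06],[0,-0.2,0,-0.052,-0.007,0.15,0.06]])

```text
t: 12.02
tcp_pos: [0.5609, -0.2883, 0.1496]
ee_rot: [0.0, 0.695, 0.719, 0.001]
force: [-0.3, -0.4, 1.3]
opening: 0.0597
```

```bash
python3 - <<'E'
from h import *
o=manip.get_obs(); print(o["force"]); go([.560,-.289,.1313],ori(0,1.8))
E
```

```text
[-0.25722338 -0.37336187  1.3093671 ]
row [0.07, -0.04, 0.16] [-0.0007, -0.0009, 0.0183] rows>= 0.4
```

Call:
arm_command(series=[[0,0,0,0,0,0.01,0.06],[0,0,0,0,-0.001,0.018,0.06],[0,0,0,0,-0.001,0.018,0.06],[0,0,0,0,-0.001,0.018,0.045],[0,0,0,0,-0.001,0.018,0.03],[0,0,0,0,-0.001,0.018,0.02],[0,0,0,0,-0.001,0.018,0.02],[0,0,0,0,-0.001,0.018,0.02],[0,0,0,0,-0.001,0.018,0.02],[0,0,0,0,-0.001,0.018,0.02]], grip_force=40)

```text
t: 12.85
tcp_pos: [0.56, -0.2884, 0.1318]
ee_rot: [0.0, 0.695, 0.719, 0.001]
force: [0.6, -0.0, 0.7]
opening: 0.0252
```

Call:
arm_command(series=[[0,0,0,0,0,0,0.02],[0,0,0,0,0,0,0.02]], grip_force=40)

```text
t: 13.02
tcp_pos: [0.56, -0.2884, 0.1318]
ee_rot: [0.0, 0.695, 0.719, 0.001]
force: [0.4, -0.5, 0.0]
opening: 0.0252
```

Gripped at 25.2 mm, the tube's diameter. I pull straight up.

Call:
arm_command(series=[[0,0,0,0,0,-0.003,0.02],[0,0,0,0,0,-0.006,0.02],[0,0,0,0,0,-0.009,0.02],[0,0,0,0,0,-0.012,0.02],[0,0,0,0,0,-0.016,0.02],[0,0,0,0,0,-0.025,0.02],[0,0,0,0,0,-0.05,0.02],[0,0,0,0,0,-0.08,0.02],[0,0,0,0,0,-0.08,0.02],[0,0,0,0,0,-0.08,0.02]])

```text
t: 13.85
tcp_pos: [0.5609, -0.2897, 0.2149]
ee_rot: [0.003, 0.695, 0.719, 0.002]
force: [-0.3, -0.4, -0.5]
opening: 0.025
```

```bash
python3 - <<'E'
from h import *
c,s=np.cos(np.radians(7)),np.sin(np.radians(7))
T=np.array([.512-.068*c,.011-.068*s]);print(T)
o=manip.get_obs(); print(o["force"],o["opening"])
go([T[0],T[1],.21],ori(0,7))
a=cam("side"); cv2.imwrite("pics/p2.png",cv2.resize(crop(a,180,130,360,330,1),None,fx=3,fy=3,interpolation=cv2.INTER_CUBIC))
E
```

```text
[0.44450686 0.00271288]
[-0.27564165 -0.43205071 -0.47092204] 0.025019997598401043
row [0.37, 0.1, -5.08] [0.2961, -0.1065, 0.0038] rows>= 7.5
```

View pics/p2.png

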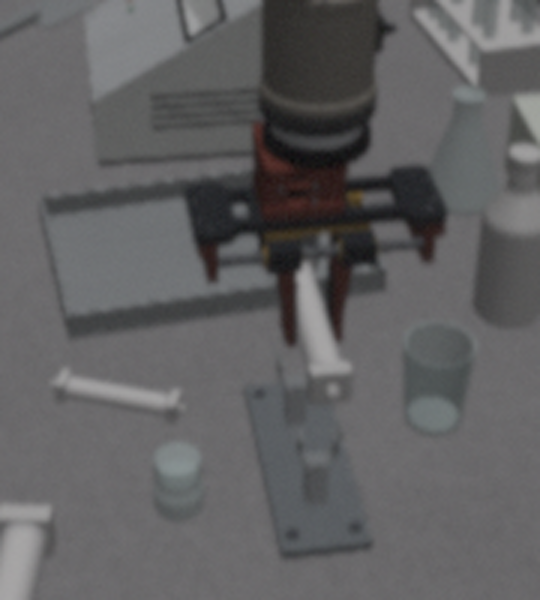

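The tube is held, at (315,320) in the crop, and it is clear of the clips. The glassware is undisturbed. I carry it over the free half of the tray.

Call:
arm_command(series=[[0,0,0,0.03,-0.015,0,0.02],[0,0,-1,0.07,-0.03,0,0.02],[0,0,-2,0.11,-0.045,0,0.02],[0,0,-3,0.15,-0.06,0,0.02],[0,0,-4,0.19,-0.075,0,0.02],[0,0,-5,0.23,-0.09,0,0.02],[0,0,-5,0.265,-0.106,0,0.02],[0,0,-5,0.29,-0.106,0,0.02],[0,0,-5,0.296,-0.106,0,0.02],[0,0,-5,0.296,-0.106,0,0.02]])

```text
t: 14.73
tcp_pos: [0.4439, 0.0056, 0.2124]
ee_rot: [0.001, 0.661, 0.75, 0.001]
force: [-0.2, -0.1, -1.0]
opening: 0.0252
```

```bash
python3 - <<'E'
from h import *
o=manip.get_obs(); print(o["tcp_pos"],o["joints"].round(2))
go([.4445,.003,.10],ori(0,7))
E
```

```text
[0.44390043 0.00556865 0.21238482] [-0.98  0.35  1.01  2.22 -0.43  0.77  0.44]
row [0.18, -0.0, 0.22] [-0.0026, -0.0001, 0.1124] rows>= 2.7
```

Call:
arm_command(series=[[0,0,0,-0.002,0,0.025,0.02],[0,0,0,-0.002,0,0.055,0.02],[0,0,0,-0.002,0,0.085,0.02],[0,0,0,-0.002,0,0.105,0.02],[0,0,0,-0.002,0,0.115,0.02],[0,0,0,-0.002,0,0.117,0.02],[0,0,0,-0.002,0,0.117,0.02],[0,0,0,-0.002,0,0.117,0.02]])

```text
t: 15.4
tcp_pos: [0.445, 0.0025, 0.0958]
ee_rot: [0.001, 0.662, 0.75, 0.001]
force: [-0.0, -0.4, 0.0]
opening: 0.0252
```

```bash
python3 - <<'E'
from h import *
o=manip.get_obs(); print(o["tcp_pos"],o["force"],o["joints"].round(2))
go([.4445,.003,.0868],ori(0,7))
E
```

```text
[0.44504236 0.00247047 0.09580491] [-0.04876408 -0.40362696  0.03742285] [-0.7   0.56  0.7   2.28 -0.73  0.53  0.69]
row [0.22, 0.03, 0.11] [0.0006, -0.0005, 0.009] rows>= 0.2
```

Call:
arm_command(series=[[0.2,0,0,0,0,0.002,0.02],[0.2,0,0,0,0,0.004,0.02],[0.2,0,0,0,0,0.006,0.02],[0.2,0,0,0,0,0.0075,0.02],[0.2,0,0,0,0,0.008,0.02],[0.2,0,0,0,0,0.008,0.02]])

```text
t: 15.9
tcp_pos: [0.445, 0.0026, 0.0878]
ee_rot: [0.0, 0.662, 0.75, -0.0]
force: [0.4, -0.7, -1.0]
opening: 0.0253
```

Call:
arm_command(series=[[0,0,0,0,0,0.0005,0.02],[0,0,0,0,0,0.001,0.02],[0,0,0,0,0,0.001,0.02]])

```text
t: 16.15
tcp_pos: [0.445, 0.0026, 0.0869]
ee_rot: [0.0, 0.662, 0.75, 0.0]
force: [-1.4, 0.9, 2.0]
opening: 0.0252
```

Call:
arm_command(series=[[0,0,0,0,0,0.0004,0.02],[0,0,0,0,0,0.0007,0.02],[0,0,0,0,0,0.0007,0.02]])

```text
t: 16.4
tcp_pos: [0.445, 0.0026, 0.0867]
ee_rot: [-0.0, 0.662, 0.75, 0.0]
force: [-3.7, 0.7, 12.5]
opening: 0.0253
```

The tube is on the floor. I release it and retreat.

Call:
arm_command(series=[[0,0,0,0,0,0,0.03],[0,0,0,0,0,0,0.04],[0,0,0,0,0,0,0.05],[0,0,0,0,0,0,0.055],[0,0,0,0,0,0,0.055],[0,0,0,0,0,0,0.055],[0,0,0,0,0,0,0.055]])

```text
t: 16.98
tcp_pos: [0.445, 0.0026, 0.0867]
ee_rot: [-0.0, 0.662, 0.75, 0.0]
force: [0.4, 0.5, 1.2]
opening: 0.055
```

Call:
arm_command(series=[[0,0,0,0,0,-0.01,0.055],[0,0,0,0,0,-0.03,0.055],[0,0,0,0,0,-0.07,0.055],[0,0,0,0,0,-0.11,0.055],[0,0,0,0,0,-0.15,0.055],[0,0,0,0,0,-0.19,0.055],[0,0,0,0,0,-0.22,0.055],[0,0,0,0,0,-0.22,0.055],[0,0,0,0,0,-0.22,0.055],[0,0,0,0,0,-0.22,0.055]])

```text
t: 17.82
tcp_pos: [0.4444, 0.0029, 0.3061]
ee_rot: [-0.001, 0.662, 0.75, 0.0]
force: [-0.3, 0.0, -0.2]
opening: 0.0551
```

```bash
python3 - <<'E'
from h import *
o=manip.get_obs(); print(o["tcp_pos"],o["force"],o["qd"].round(3))
c=wcam();b=cam("side");a=cam("scene")
w=c["image"][:,:,::-1]; g=np.zeros((600,800,3),np.uint8)
g[:300,:400]=cv2.resize(w,(400,300)); g[:300,400:]=cv2.resize(crop(b,170,80,370,230,1),(400,300),interpolation=cv2.INTER_CUBIC); g[300:,:400]=cv2.resize(crop(a,170,90,370,240,1),(400,300),interpolation=cv2.INTER_CUBIC)
g[300:,400:]=cv2.resize(b["image"][:,:,::-1],(400,300)); cv2.imwrite("pics/e1.png",g)
E
```

```text
[0.44438505 0.00287914 0.3060512 ] [-0.25420226  0.02643079 -0.18870518] [ 0.029  0.027 -0.017  0.017 -0.    -0.    -0.001]
```

View pics/e1.png

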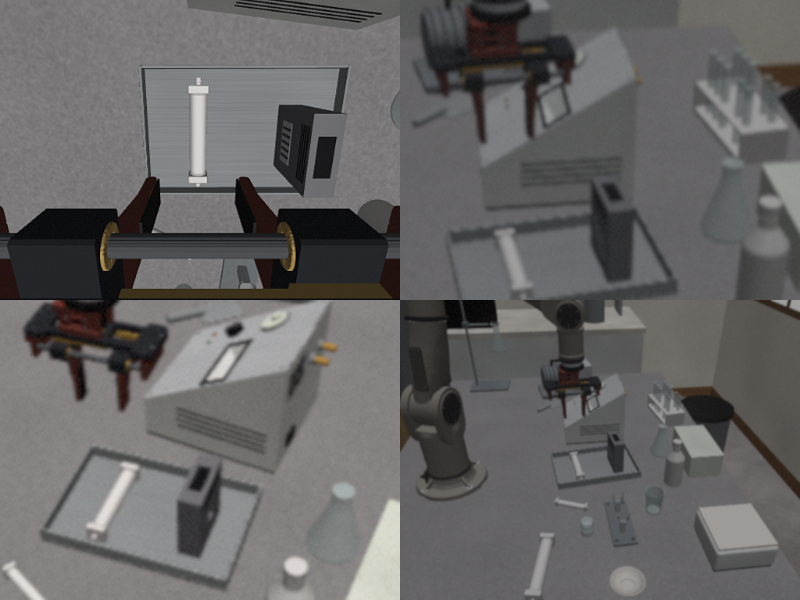

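Both parts are in the tray: the cassette stands at (612,230) and the tube lies flat at (513,260). The glassware and the bottle are standing in place, and the gripper is clear.

```bash
python3 -c "
from workcell import manip
print(manip.sign_off())"
```

```text
the job is handed in; nothing more can be done
None
```

The job is done and handed in at about 18 s of the 72 s allowed. I pressed the cassette until its latch tripped, drew it out along its slope and stood it upright in the tray. I then unclipped the middle-sized tube and laid it flat beside the cassette.

My last pictures from all three cameras showed the cassette upright and the tube flat inside the tray walls. The glassware and wash bottle were standing in place, and the gripper was open, clear and reading almost no force.

These points were less than ideal:
- **Latch press:** the closed fingertips ran against the rigid stop with a reading of about 47 N. That is above the 40 N limit stated for the arm and gripper body, but it was the fingertips that pressed and the wrist limit is 120 N.
- **Setting down:** the force readings peaked at about 18 N for the cassette and 12 N for the tube before I let go.
- **Tray position:** my fit left errors of about 2 pixels, an estimated 4 to 5 mm, which is well inside the free space around both parts.

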